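# Space the dividers of a draining rack with a spacing gauge

### The job

Set the three sliding dividers of the draining rack at equal gaps from its fixed end plate, moving them only with the spacing gauge: beginning with the divider next to the end plate, lower the gauge over each divider in turn and gently draw that divider towards the end plate until the gauge's thick leg comes to bear on the part before it (the end plate, then the divider just set), keep it lightly pressed there for a moment, and do not shove on or disturb the gaps already set. Then stand the gauge upright on its legs in its tray again and let go, leaving the other things on the bench as they are.

Things in the scene. Friction and masses are not known exactly. Their poses are not given: they have to be found in the camera images.
- rack: the draining rack, fixed: a flat steel tray 120 mm (x) by 310 mm (y from -175 to +135 mm), floor 6 mm over the bench. Origin at bench height; z up; the row of dividers runs along its y axis. At its -y end stands the end plate, a tall rigid steel wall; the other end has only a lip, 20 mm over the bench.
- end_plate_nominal (a point): nominal place of the middle of the end plate's inner face (towards the dividers) on the rack floor, at rack y = -120 mm. The plate (110 mm wide in x, 15 mm thick, top 75 mm over the bench) is clamped somewhere within 12 mm either way of it along the rack's y; where is not measured: find it by feel or sight. It does not give.
- divider1: the first divider counted from the end plate: an upright black plastic plate 10 mm thick (y), 84 mm wide (x, with a 100 mm foot), 60 mm tall, sliding along the rack's y only. Origin: centre of its underside, 12 mm over the bench (top: 72 mm); axes as the rack's. Stiff to slide: moves only when pushed with 4 to 7 N (each differs), and stays where left. When right, its centre is 31 mm from the end plate's inner face (gap 26 mm).
- divider2: the second divider counted from the end plate: an upright black plastic plate 10 mm thick (y), 84 mm wide (x, with a 100 mm foot), 60 mm tall, sliding along the rack's y only. Origin: centre of its underside, 12 mm over the bench (top: 72 mm); axes as the rack's. Stiff to slide: moves only when pushed with 4 to 7 N (each differs), and stays where left. When right, its centre is 36 mm from that of divider1 (gap 26 mm).
- divider3: the third divider counted from the end plate: an upright black plastic plate 10 mm thick (y), 84 mm wide (x, with a 100 mm foot), 60 mm tall, sliding along the rack's y only. Origin: centre of its underside, 12 mm over the bench (top: 72 mm); axes as the rack's. Stiff to slide: moves only when pushed with 4 to 7 N (each differs), and stays where left. When right, its centre is 36 mm from that of divider2 (gap 26 mm).
- gauge_center (a point): centre (half-way up, 42 mm over the feet) of the spacing gauge: a loose grey plastic saddle of about 110 g, 84 mm tall, standing on two legs in the tray; z up, y across the legs. Legs 32 mm tall, 40 mm long (x); above them a bridge 12 mm thick (46 mm in y, 40 mm in x); on it the grip block, 24 mm (y) by 30 mm (x), from 44 to 84 mm over the feet, centred on this point.
- gauge_slot (a point): point at feet height midway between the gauge's legs, 5 mm to +y of its centre. The slot is 16 mm wide (y), 32 mm deep, for a 10 mm divider; the thin leg (10 mm in y) is on its +y side and draws the divider along. In use the gauge's y axis points as the rack's y.
- gauge_face (a point): middle of the outer face of the gauge's thick leg (20 mm in y), 16 mm over the feet, 23 mm to -y of the gauge's centre. This face is to bear on the part before the divider; with the thin leg's inner face on the divider the gap between that part and the divider is then 26 mm.
- tray: the gauge's tray, fixed: a black plastic shallow tray 140 mm (x) by 120 mm (y), walls 4 mm thick and 12 mm tall, floor 4 mm over the bench. Origin: centre of its underside, at bench height. A small rubber stopper stands in its +x half.
- beaker: bystander: a glass beaker 64 mm wide, 75 mm tall, beyond the rack; origin at its underside
- stopper: bystander: a rubber stopper 28 mm wide, 26 mm tall, in the tray; origin at its underside
- dish: bystander: a white dish 84 mm wide, 16 mm tall, beyond the tray; origin at its underside
- wash_bottle: bystander: a white bottle 60 mm wide, 170 mm tall, at the back; origin at its underside
- jar: bystander: an amber jar 66 mm wide, 90 mm tall, on the left; origin at its underside
- spatula: bystander: a steel spatula lying on the right
There are look-alikes about, which are no part of the job. Leave any blue look-alike of the part that bears gauge_center alone.

How it is judged:
By the outcome, as a careful person would: the job done as asked, in the order asked, and still so for the second after the job is handed in, with the robot touching nothing.
It also fails if it takes over 72 s, if anything falls off the work surface, if the arm or the gripper's body presses on something with over 40 N, if the wrist force passes 120 N, or if a joint passes its speed limit or range.

### The arm

A 6-joint arm with a two-finger parallel gripper is mounted at the origin on the work surface. World frame = base frame: x ahead of the robot, y to its left, z up, the work surface at z = 0. Lengths are in m, angles in degrees, forces in N, time in s.
With the tool pointing down it reaches from about 0.15 to 0.775 m from the base axis. Payload 6.1 kg.
Tool frame: the origin (TCP) lies on the centre line of the jaws, within the pads' length; the fingertips stand 22 mm ahead of it and the grasp point (between the pads) lies 3 mm ahead of it (bot.tcp_to_tips is the distance from the TCP to the fingertips, in m); z points along the fingers, y is the direction in which the jaws open and shut (so a half turn about z gives the same grasp; the last joint's range is limited). The gripper opens to 85 mm and grips with 20 to 120 N. Pads are 22 mm wide; open, the fingers measure 114 mm over their backs; the gripper's body (76 mm by 85 mm) begins 54 mm behind the grasp point. The pads swing forward as they close: fully open they stand 13 mm farther back than shut.
Start: joints at [-75.917, 7.208, -2.269, 80.523, 0, 90], TCP at [0.128, -0.509, 0.253] pointing down, gripper open.
Joint ranges: [-155.77, 155.77], [-54.66, 111.73], [-72.52, 77.12], [-102.08, 115.82], [-83.92, 84.16], [-180, 180]. Speed limits (degrees/s): [136.94, 136.94, 172.46, 180, 180, 180].

### API

Orientations are given as [roll, pitch, yaw] about the fixed x, y, z axes, in that order (R = Rz(yaw) Ry(pitch) Rx(roll)).
In Python, from station import bot, eyes, workorder, current_time, current_joint_positions, current_dq, current_joint_efforts, current_position, current_orientation, current_force, current_moment, current_grip_width gives the robot as it stands. The module is installed in compiled form; this text tells all that it offers. Calls block until the motion is done:
- bot.goto(position, orientation): joint-space move of the TCP to a pose.
- bot.move_linear(position, attitude=None, velocity=0.15): straight line of the TCP; attitude=None keeps the orientation; velocity is the mean speed in m/s.
- bot.move_joints(angles): joint-space move.
- bot.set_gripper(opening, force=None): finger opening in m; force is the grip in N (None keeps the last); returns when the fingers have stopped.
- bot.hold(seconds).
- bot.solve_ik(position, orientation): joint angles nearest the present ones, or None.
- eyes.camera(name): name is "scene" or "top" or "wrist"; returns a dict with "frame" (420x560x3 uint8, red, green, blue), "mtx" (3x3 intrinsics, pixels), "R" (3x3) and "t" (3): a world point X has camera coordinates R X + t. Camera axes: x right, y down, z forward; pixel columns grow to the right and rows downward; lengths in m; the calibration is good to about 2 mm. A picture is of the moment at which its call begins. There is no depth.
A pose or a line that the arm cannot do raises bot.PlanningError and nothing moves.
- workorder.hand_in(): hands the job in, once; it reports no verdict.
Readings, each from a call of its own:
- current_time(): time.
- current_joint_positions(): joint angles.
- current_dq(): joint speeds.
- current_joint_efforts(): joint torques, N m.
- current_position(): TCP position.
- current_orientation(): TCP orientation.
- current_force(): force on the tool from outside, world axes, zero at the start.
- current_moment(): the same for the moment, N m.
- current_grip_width(): finger opening in m.
Only numpy, scipy, OpenCV 4.12 (cv2) and the standard library are available. Lean on these libraries where they do the work, as an engineer would, in place of code of your own. Each camera call takes 0.05 s, during which the arm holds its last target. There are 200 camera calls.

## Working session

There is one attempt and no reset: what is moved stays moved. The work goes in short steps, each a Python script; the robot and the scene stay as the last script left them, time stands still between calls to the robot, and variables do not carry over. Pictures are saved under pics/ and viewed, about 8 in all and at most 12, crops included, and the job is handed in when it is done.

```bash
mkdir -p pics
cat > h.py <<'E'
import numpy as np, cv2
from station import *
def snap(cam,name):
    c=eyes.camera(cam); cv2.imwrite(f'pics/{name}.png',c['frame'][:,:,::-1]); np.savez(f'pics/{name}.npz',**{k:np.array(c[k]) for k in('mtx','R','t','frame')}); return c
def ray(c,u,v,z):
    d=c['R'].T@np.linalg.inv(c['mtx'])@np.array([u,v,1.]); o=-c['R'].T@c['t']
    return o+d*(z-o[2])/d[2]
def proj(c,X):
    p=c['mtx']@(c['R']@np.array(X)+c['t']); return p[:2]/p[2]
E
python3 - <<'E'
from h import *
for n in('top','scene'):
    c=snap(n,n); print(n,-c['R'].T@c['t'],c['mtx'][0,0])
print(current_time(),current_orientation())
E
```

```text
top [0.5327804  0.00646058 1.11073447] 400.1328929011689
scene [1.0952094  0.49768397 1.20778571] 524.8461708777028
0.1 [-1.79918481e+02  2.46507189e-04  1.40835317e+01]
```

View pics/top.png

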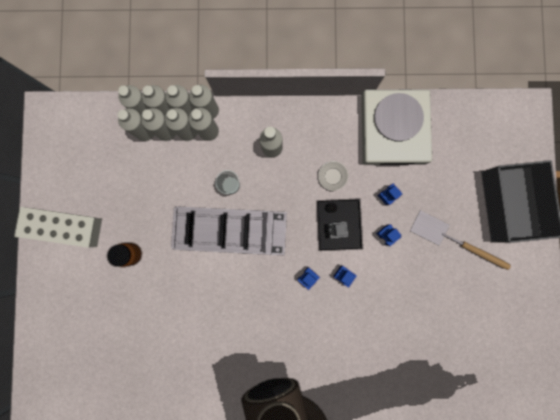

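View pics/scene.png

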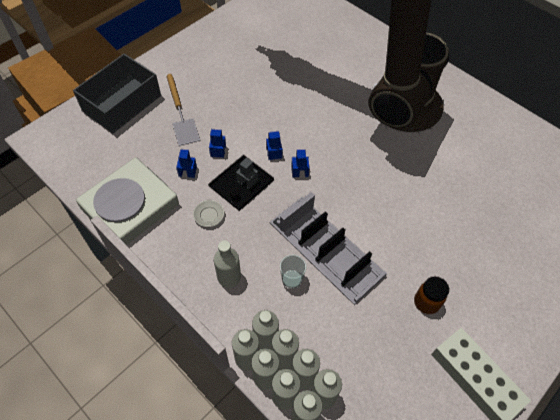

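The top view shows the rack at about (230,230), with its end plate on the right at about (278,232) and dividers at about (250,230), (225,230) and (190,230). The grey gauge stands in the black tray at (337,230), with the stopper at (330,208).

The things that could be taken for the gauge are the four blue look-alikes at (390,194), (388,235), (309,278) and (345,276), all outside the tray. I choose the grey one at (337,230) and will check it up close.

Run:
```python
from h import *
c=np.load('pics/top.npz')
for n,u,v,z in(('g',337,230,.05),('r',231,231,.006),('rl',176,230,.02),('rr',286,233,.02)): print(n,ray(c,u,v,z))
print(bot.solve_ik([.45,.13,.30],[180,0,0]))
bot.goto([.45,-.14,.27],[180,0,0]); snap('wrist','w_g'); p=current_position()
bot.goto([.45,.12,.33],[180,0,0]); c=snap('wrist','w_r'); print(p,current_position(),current_joint_positions(),-c['R'].T@c['t'],current_time())
a=cv2.imread('pics/w_g.png');b=cv2.imread('pics/w_r.png')
cv2.imwrite('pics/both.png',cv2.resize(np.vstack([a,b]),None,fx=.71,fy=.71))
```

```text
g [ 0.54710366 -0.13285259  0.05      ]
r [0.54592064 0.15356317 0.006     ]
rl [0.54897659 0.30185691 0.02      ]
rr [0.53982402 0.00190933 0.02      ]
[  16.11341823    1.34132505   -2.79343041   85.86524454    0.
 -163.88658177]
[ 0.44983279 -0.1407035   0.26994221] [0.45001429 0.1199692  0.33000332] [ 1.49275555e+01  1.49515091e+00  1.15060564e+00  8.96547790e+01
 -4.29618398e-04 -1.65061949e+02] [0.52918178 0.11993649 0.45048742] 6.6833
```

View pics/w_g.png

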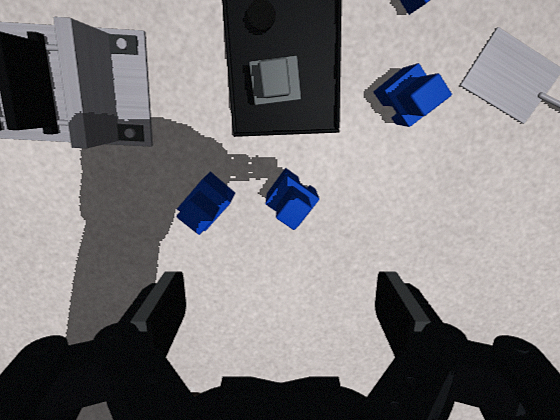

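View pics/w_r.png

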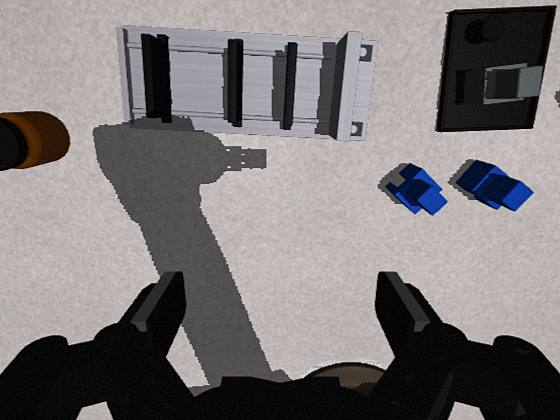

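The wrist views confirm the grey gauge in the tray at about (275,80) and the stopper at (260,15). In the rack view the dividers are at columns of about 290, 235 and 155, and the end plate is at about (348,85). Next I check the leg orientation and the fine edges.

Run:
```python
from h import *
I=lambda n:cv2.imread(f'pics/{n}.png')
z=lambda im,x0,x1,y0,y1,w,h:cv2.convertScaleAbs(cv2.resize(im[y0:y1,x0:x1],(w,h),interpolation=cv2.INTER_CUBIC),alpha=1.6,beta=20)
g=z(I('w_g'),225,345,30,120,400,300); r=z(I('w_r'),435,555,30,120,400,300); s=z(I('scene'),205,285,150,210,400,300)
k=z(I('w_r'),110,390,20,145,672,300)
k=cv2.copyMakeBorder(k,0,0,0,128,cv2.BORDER_CONSTANT)
# third: rack | row2: g r
cv2.imwrite('pics/m.png',np.vstack([np.hstack([g,r]),np.hstack([s,z(I('w_r'),220,390,20,145,400,300)])]))
```

```text
(no output)
```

View pics/m.png

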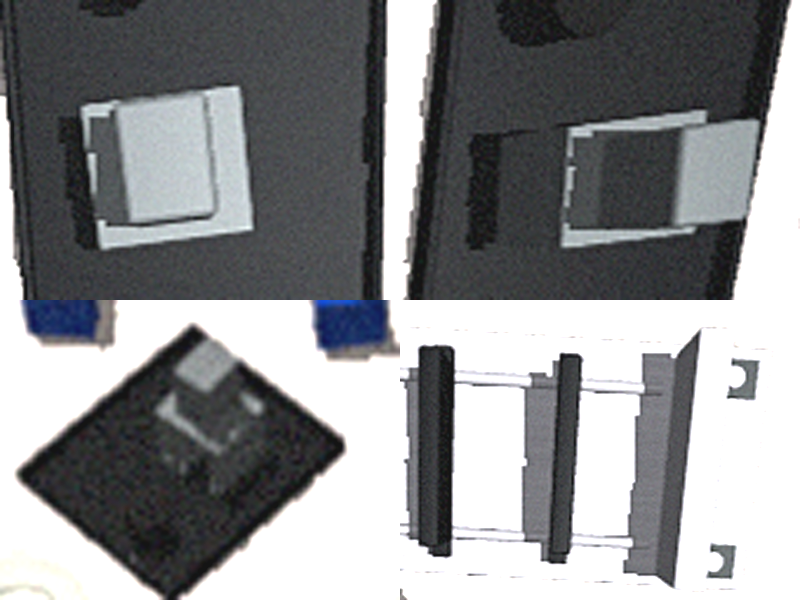

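The crop leaves unclear which side the thick leg is on. Next is a tilted look along +x, with the positions computed in the same step.

Run:
```python
from h import *
c=np.load('pics/w_g.npz')
print('block',ray(c,274.5,77.1,.088),'bridge',ray(c,275.4,80.1,.048))
c=np.load('pics/w_r.npz')
for n,u,v,z in(('epTop',342,85,.075),('epBot',334,85,.006),('rackA',118,26,.02),('rackB',376,40,.02),('rackC',366,139,.02)): print(n,ray(c,u,v,z).round(4))
f=c['frame'].max(2)
for v in(60,75,90,105): print(v,[(i,int(f[v,i])) for i in range(135,300) if abs(int(f[v,i])-int(f[v,i-1]))>18])
g=np.array([.552,-.134,.03]); s=np.sqrt(.5)
tcp=g-.25*np.array([s,0,-s])-.08*np.array([s,0,s])
bot.goto(tcp,[180,-45,0]); c=snap('wrist','w_t'); print(tcp,current_time(),proj(c,g))
u,v=proj(c,g).astype(int)
im=cv2.imread('pics/w_t.png'); cv2.imwrite('pics/w_tc.png',cv2.convertScaleAbs(cv2.resize(im[max(v-70,0):v+70,u-90:u+90],None,fx=4,fy=4,interpolation=cv2.INTER_CUBIC),alpha=1.8,beta=30))
```

```text
block [ 0.54955163 -0.13607782  0.088     ] bridge [ 0.54956667 -0.13632919  0.048     ]
epTop [0.5468 0.0539 0.075 ]
epBot [0.5501 0.0518 0.006 ]
rackA [0.6136 0.3077 0.02  ]
rackB [0.5989 0.0071 0.02  ]
rackC [0.4846 0.0098 0.02  ]
60 [(142, 126), (143, 0), (169, 127), (170, 182), (222, 133), (223, 53), (228, 15), (243, 129), (244, 190), (272, 145), (273, 55), (287, 2), (288, 23), (295, 11), (296, 83), (297, 170)]
75 [(143, 118), (144, 0), (169, 47), (170, 134), (171, 169), (222, 135), (223, 51), (228, 22), (242, 44), (243, 136), (244, 185), (272, 143), (273, 57), (285, 54), (286, 9), (295, 89), (296, 167)]
90 [(144, 121), (145, 0), (170, 32), (171, 127), (172, 175), (222, 133), (223, 52), (227, 46), (228, 19), (242, 82), (243, 160), (271, 136), (272, 54), (284, 54), (285, 16), (294, 85), (295, 159), (296, 182)]
105 [(145, 124), (146, 0), (171, 122), (172, 181), (222, 136), (223, 59), (228, 13), (236, 10), (242, 119), (243, 183), (271, 146), (272, 60), (284, 22), (293, 86), (294, 171)]
[ 0.31865476 -0.134       0.15020815] 11.1583 [279.92438044 101.78117809]
```

View pics/w_tc.png

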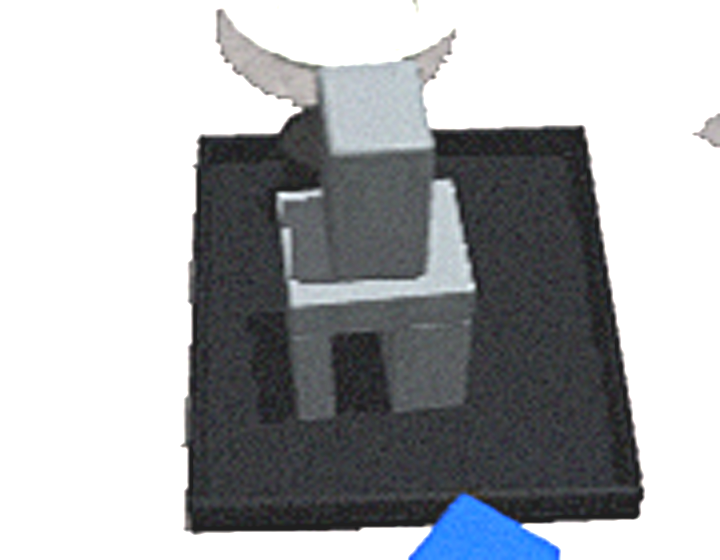

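The tilted view shows the gauge standing with its thin leg on the left (+y) and its thick leg on the right (-y), at a yaw of about +6.6°. So it already faces the right way. I'll grip across y, with the tool turned 180° to keep joint 6 in range.

Run:
```python
from h import *
G=[180,0,-173.4]; g=[.5495,-.1362]
bot.goto(g+[.16],G)
bot.move_linear(g+[.075],velocity=.15)
bot.set_gripper(.015,force=70); print('w',current_grip_width(),current_position(),current_time(),current_force())
bot.move_linear(g+[.20],velocity=.2)
a=np.radians(-2.8); uy=np.array([-np.sin(a),np.cos(a)])
# axis through (.547,.180)
y=.110-.005; x=.547+(y-.18)*uy[0]/uy[1]
bot.goto([x,y,.165],[180,0,177.2]); bot.hold(.2)
c=snap('wrist','w_1'); print(current_position(),current_orientation(),current_joint_positions().round(1) ,current_force(),current_time(),-c['R'].T@c['t'])
```

```text
w 0.022805338025673517 [ 0.54982625 -0.1362294   0.07549275] 14.8833 [-0.24048883  0.47307749  3.40815948]
[0.54367222 0.10386383 0.16515223] [-1.79997327e+02  1.72485394e-02  1.77093414e+02] [10.8 11.  -8.8 70.1 -0.  13.7] [ 0.37911107  1.2540801  -1.27482171] 16.875 [0.46417811 0.10781058 0.28559397]
```

View pics/w_1.png

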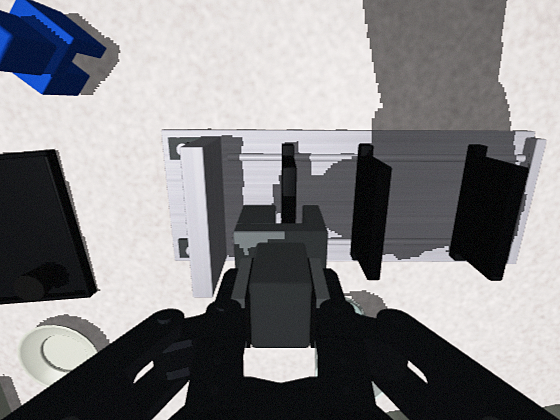

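The held gauge is above divider 1: thick leg on the left (cols 235–275), slot at about 275–303, thin leg on the right, and the divider top at cols 282–297. The rack is aligned with the tool. Next I measure the offset.

Run:
```python
from h import *
c=np.load('pics/w_1.npz'); f=c['frame'].max(2).astype(int)
print(c['mtx'].round(1).tolist())
for v in(150,165,180,195,208,212,218): print(v,[(i,f[v,i-1],f[v,i]) for i in range(228,400) if abs(f[v,i]-f[v,i-1])>12])
for v in(150,200,250): print(v,[(i,f[v,i-1],f[v,i]) for i in range(170,232) if abs(f[v,i]-f[v,i-1])>14])
```

```text
[[330.6, 0.0, 280.0], [0.0, 330.6, 209.6], [0.0, 0.0, 1.0]]
150 [(240, np.int64(88), np.int64(72)), (241, np.int64(72), np.int64(175)), (242, np.int64(175), np.int64(232)), (281, np.int64(237), np.int64(181)), (282, np.int64(181), np.int64(6)), (283, np.int64(6), np.int64(46)), (293, np.int64(34), np.int64(20)), (294, np.int64(20), np.int64(62)), (295, np.int64(62), np.int64(97)), (298, np.int64(79), np.int64(177)), (299, np.int64(177), np.int64(237)), (300, np.int64(237), np.int64(224)), (357, np.int64(226), np.int64(178)), (358, np.int64(178), np.int64(25)), (359, np.int64(25), np.int64(5)), (361, np.int64(0), np.int64(24)), (369, np.int64(22), np.int64(8)), (373, np.int64(7), np.int64(61)), (374, np.int64(61), np.int64(96))]
165 [(241, np.int64(88), np.int64(71)), (242, np.int64(71), np.int64(178)), (243, np.int64(178), np.int64(237)), (281, np.int64(233), np.int64(185)), (282, np.int64(185), np.int64(0)), (295, np.int64(1), np.int64(31)), (296, np.int64(31), np.int64(75)), (297, np.int64(75), np.int64(96)), (311, np.int64(80), np.int64(173)), (312, np.int64(173), np.int64(229)), 
[... 3896 characters left out ...]
, (221, np.int64(56), np.int64(71)), (222, np.int64(71), np.int64(93))]
200 [(183, np.int64(226), np.int64(195)), (185, np.int64(189), np.int64(226)), (205, np.int64(231), np.int64(205)), (206, np.int64(205), np.int64(113)), (207, np.int64(113), np.int64(49)), (224, np.int64(65), np.int64(82))]
250 [(174, np.int64(221), np.int64(204)), (178, np.int64(218), np.int64(195)), (179, np.int64(195), np.int64(107)), (180, np.int64(107), np.int64(63)), (185, np.int64(70), np.int64(107)), (186, np.int64(107), np.int64(190)), (187, np.int64(190), np.int64(220)), (209, np.int64(211), np.int64(133)), (210, np.int64(133), np.int64(55)), (226, np.int64(55), np.int64(75)), (227, np.int64(75), np.int64(92))]
```

Run:
```python
import cv2
im=cv2.imread('pics/w_1.png'); cv2.imwrite('pics/w_1c.png',cv2.convertScaleAbs(cv2.resize(im[130:290,170:390],None,fx=3.6,fy=3.6,interpolation=cv2.INTER_NEAREST),alpha=2.2,beta=30))
```

```text
(no output)
```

View pics/w_1c.png

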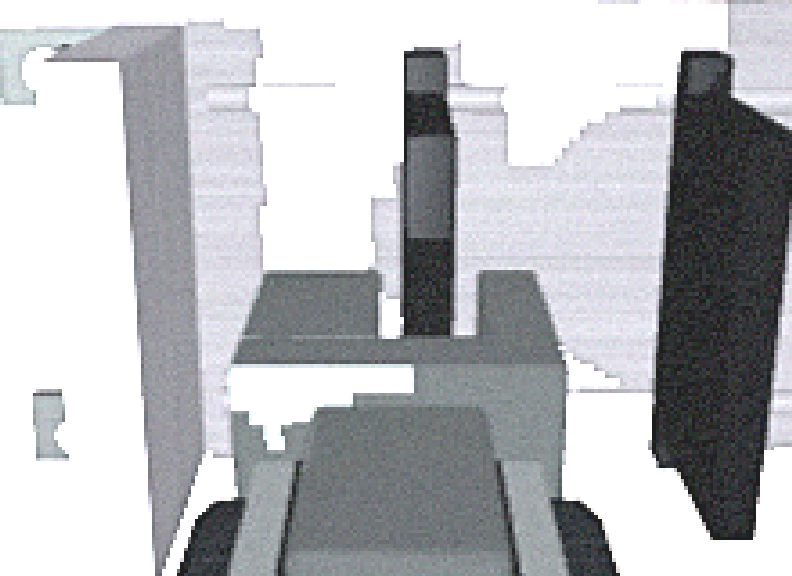

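```bash
cat >> h.py <<'E'
A=np.radians(-2.9); UY=np.array([-np.sin(A),np.cos(A),0]); O=np.array([.547,.18,0])
RY=[180,0,177.1]
def P(s,z): return O+UY*(s-.18)/1.0+np.array([0,0,z])   # s ~ distance along the rack axis (world y approx)
def S(p=None): p=current_position() if p is None else p; return .18+(np.array(p)-O)@UY
def fy(n=5):
    v=[]
    for _ in range(n): v.append(np.array(current_force())@UY); bot.hold(.01)
    return np.mean(v)
def draw(s0,s_exp,z,f0,rise,lim,step=.0003,fast=.03):
    """fast to 3 mm short of the expected contact, then creep until force rises over the sliding level"""
    bot.move_linear(P(s_exp+.003,z),velocity=fast); bot.hold(.1); base=fy()-f0; log=[(round(S()*1e3,2),round(base,2))]; s=s_exp+.003; hist=[base]
    while s>s_exp-lim:
        s-=step; bot.move_linear(P(s,z),velocity=.006); f=fy(3)-f0; hist.append(f); log.append((round(S()*1e3,2),round(f,2)))
        if f>np.median(hist[:8])+rise and len(hist)>3: break
    print(log,'t',round(current_time(),2)); return s
E
python3 - <<'E'
from h import *
c=np.load('pics/w_1.npz')
print('slot',S(ray(c,289.4,208,.094)),'d1',S(ray(c,289,208,.072)),S(ray(c,289,165,.072)))
print('plate',[S(ray(c,u,v,.075)) for u,v in((203,150),(206.3,200),(210,250))],'d2 left',[S(ray(c,u,v,.072)) for u,v in((357.3,165),(354.5,195),(352.5,218))],'tcp',S())
v=[]
for _ in range(6): v.append(np.array(current_force())@UY); bot.hold(.01)
print(np.round(v,2),current_time())
E
```

```text
slot 0.10932389750229622 d1 0.10969675061974689 0.1094639351100845
plate [np.float64(0.05487980364212647), np.float64(0.05466485698246193), np.float64(0.05470702127511451)] d2 left [np.float64(0.15392204779576402), np.float64(0.15350719258005951), np.float64(0.15327283067305636)] tcp 0.10379296871111061
[ 1.27 -0.97 -0.64  0.02  0.87 -0.91] 16.925
```

```bash
sed -i 's/def fy(n=5)/def fy(n=12)/; s/f=fy(3)-f0/f=fy(10)-f0/' h.py
python3 - <<'E'
from h import *
s0=.1040
f0=fy(30); bot.move_linear(P(s0,.165),[180,0,177.1]); 
bot.move_linear(P(s0,.116),velocity=.1); print('f0',f0,'down',fy()-f0,current_position(),current_force()[2],current_time())
s=draw(s0,.0772,.116,f0,3,.004)
bot.hold(.4); print('press',fy()-f0,S())
np.save('s1.npy',[s,S()])
E
```

```text
f0 -0.0885214767204065 down 0.1684981966415377 [0.54369421 0.1042396  0.11687053] -1.2021708211590267 18.1667
[(np.float64(80.36), np.float64(4.8)), (np.float64(80.09), np.float64(4.96)), (np.float64(79.72), np.float64(5.14)), (np.float64(79.42), np.float64(5.05)), (np.float64(79.1), np.float64(4.95)), (np.float64(78.79), np.float64(4.96)), (np.float64(78.5), np.float64(5.03)), (np.float64(78.17), np.float64(5.18)), (np.float64(77.88), np.float64(5.31)), (np.float64(77.57), np.float64(4.94)), (np.float64(77.27), np.float64(4.82)), (np.float64(77.21), np.float64(5.95)), (np.float64(77.16), np.float64(6.87)), (np.float64(77.1), np.float64(7.9)), (np.float64(77.07), np.float64(8.77))] t 23.98
press 8.727550510674506 0.07707728571807718
```

```bash
cat >> h.py <<'E'
def release(z=.116):
    s=S(); bot.move_linear(P(s+.0032,z),velocity=.02); bot.move_linear(P(s+.0032,.165),velocity=.1)
def over(sd):
    """above a divider; returns its centre seen in the slot"""
    bot.move_linear(P(sd-.0055,.165),velocity=.12); bot.hold(.2)
    c=snap('wrist','ov%d'%(sd*1e4)); f=c['frame'].max(2).astype(int); out=[]
    for v in(203,206,208,211): print(v,[(i,int(f[v,i-1]),int(f[v,i])) for i in range(262,320) if abs(f[v,i]-f[v,i-1])>12])
    return c
E
python3 - <<'E'
from h import *
release(); c=over(.1586); print('S',S(),current_time())
for u in(281.5,289,296.5): print(u,S(ray(c,u,208,.072)))
E
```

```text
203 [(272, 242, 194), (273, 194, 94), (296, 110, 97), (297, 97, 53), (298, 53, 3), (316, 0, 73), (317, 73, 106)]
206 [(275, 40, 55), (276, 55, 89), (277, 89, 108), (296, 107, 92), (297, 92, 52), (298, 52, 3), (302, 5, 29), (303, 29, 51), (318, 39, 59), (319, 59, 94)]
208 [(275, 38, 54), (276, 54, 88), (277, 88, 105), (297, 98, 56), (298, 56, 4), (302, 10, 29), (303, 29, 43), (319, 38, 78)]
211 [(276, 47, 70), (277, 70, 89), (296, 103, 88), (297, 88, 35), (298, 35, 0), (303, 27, 43)]
S 0.1525070952103389 26.4917
281.5 0.153359153173398
289 0.15844766308707323
296.5 0.16353609723918683
```

Run:
```python
from h import *
c=over(.171); print('S',S(),current_time())
for u in(281.5,289,296.5): print(u,S(ray(c,u,208,.072)))
```

```text
203 [(272, 239, 196), (273, 196, 85), (274, 85, 100), (282, 110, 75), (283, 75, 0), (296, 13, 0), (297, 0, 51), (298, 51, 94)]
206 [(276, 55, 88), (277, 88, 107), (282, 97, 50), (283, 50, 0), (297, 3, 49), (298, 49, 91), (299, 91, 106), (302, 96, 65), (303, 65, 40), (318, 39, 55), (319, 55, 89)]
208 [(276, 53, 89), (277, 89, 105), (282, 95, 58), (283, 58, 0), (297, 3, 72), (298, 72, 111), (302, 98, 66), (303, 66, 39), (319, 40, 80)]
211 [(274, 49, 31), (275, 31, 93), (276, 93, 205), (278, 193, 89), (282, 97, 52), (283, 52, 5), (284, 5, 18), (296, 16, 2), (297, 2, 68), (298, 68, 108), (302, 101, 70), (303, 70, 38)]
S 0.1652560972309886 26.9917
281.5 0.16617284940830696
289 0.1712596276264981
296.5 0.1763463187874562
```

Run:
```python
from h import *
f0=fy(30); s0=.1656
bot.move_linear(P(s0,.165),RY); bot.move_linear(P(s0,.116),velocity=.1); print('f0',f0,'down',fy()-f0,current_force()[2])
s=draw(s0,.1132,.116,f0,1.8,.002)
bot.hold(.3); print('press',fy()-f0,S())
release(); c=over(.235); print('S',S(),current_time())
f=c['frame'].max(2).astype(int)
print([(i,f[203,i-1],f[203,i]) for i in range(150,420) if abs(f[203,i]-f[203,i-1])>25])
```

```text
f0 0.02503512596027998 down -0.19102037518697146 -1.2448015492703022
[(np.float64(117.8), np.float64(6.56)), (np.float64(117.59), np.float64(6.8)), (np.float64(117.3), np.float64(6.96)), (np.float64(117.03), np.float64(6.98)), (np.float64(116.71), np.float64(6.96)), (np.float64(116.42), np.float64(7.06)), (np.float64(116.13), np.float64(7.02)), (np.float64(115.81), np.float64(6.81)), (np.float64(115.53), np.float64(6.8)), (np.float64(115.22), np.float64(6.85)), (np.float64(114.91), np.float64(6.82)), (np.float64(114.62), np.float64(6.4)), (np.float64(114.32), np.float64(6.7)), (np.float64(114.01), np.float64(7.15)), (np.float64(113.75), np.float64(6.77)), (np.float64(113.41), np.float64(6.82)), (np.float64(113.13), np.float64(6.82)), (np.float64(113.02), np.float64(7.58))] t 35.9
press 7.757916705885407 0.11301687024734659
203 [(273, 250, 197), (274, 197, 93), (312, 115, 73), (313, 73, 0)]
206 [(275, 41, 55), (276, 55, 91), (302, 105, 89), (303, 89, 49), (319, 39, 19)]
208 [(276, 49, 88), (277, 88, 111), (302, 99, 68), (303, 68, 38), (319, 50, 27)]
211 [(276, 46, 72), (277, 72, 88), (302, 99, 62), (303, 62, 41)]
S 0.22894534591101123 38.6917
[(162, np.int64(27), np.int64(82)), (181, np.int64(87), np.int64(180)), (182, np.int64(180), np.int64(241)), (273, np.int64(250), np.int64(197)), (274, np.int64(197), np.int64(93)), (312, np.int64(115), np.int64(73)), (313, np.int64(73), np.int64(0)), (336, np.int64(27), np.int64(78)), (337, np.int64(78), np.int64(110))]
```

Divider 2 is set: contact at 113.0 mm with about 1 N of press over sliding. Divider 3 is seen at about s = 0.260.

Run:
```python
from h import *
c=over(.2604); f=c['frame'].max(2).astype(int)
d=[i for i in range(278,301) if f[206,i]<45]; print(d[:1],d[-1:],S(),current_time())
s0=S()+(np.mean([d[0]-.3,d[-1]+.8])-289.4)*.00065
if len(d)<12 or len(d)>17: raise SystemExit('check')
f0=fy(30); bot.move_linear(P(s0+.0001,.165),RY); bot.move_linear(P(s0,.116),velocity=.1); print('s0',s0,'f0',f0,'down',fy()-f0,current_force()[2])
s=draw(s0,.148,.116,f0,1.8,.0035,fast=.045)
bot.hold(.4); print('press',fy()-f0,S(),current_time())
```

```text
203 [(271, 230, 186), (272, 186, 83), (282, 97, 82), (283, 82, 12), (291, 3, 17), (298, 10, 67), (299, 67, 104)]
206 [(275, 32, 54), (276, 54, 84), (277, 84, 98), (282, 99, 75), (283, 75, 11), (298, 5, 69), (299, 69, 101), (301, 99, 84), (302, 84, 64), (303, 64, 34), (318, 33, 49), (319, 49, 86)]
208 [(276, 47, 79), (277, 79, 98), (282, 96, 75), (283, 75, 18), (289, 4, 17), (297, 8, 28), (298, 28, 77), (299, 77, 102), (302, 93, 57), (303, 57, 33), (319, 38, 74)]
211 [(275, 34, 86), (276, 86, 121), (277, 121, 94), (282, 103, 78), (283, 78, 14), (297, 4, 24), (298, 24, 81), (299, 81, 101), (302, 96, 62), (303, 62, 31)]
[283] [297] 0.254534796711796 39.3
s0 0.25508729671179603 f0 -0.09985238015432672 down -0.23781871374184105 -0.22479990835863428
[(np.float64(151.03), np.float64(3.81)), (np.float64(150.72), np.float64(3.86)), (np.float64(150.33), np.float64(4.05)), (np.float64(150.05), np.float64(3.85)), (np.float64(149.75), np.float64(4.04)), (np.float64(149.45), np.float64(4.24)), (np.float64(149.36), np.float64(4.97)), (np.float64(149.33), np.float64(5.98))] t 45.54
press 5.896180117706399 0.14932971829167982 46.0417
```

Run:
```python
from h import *
release(); bot.move_linear(P(.118,.21),velocity=.2); bot.hold(.15); snap('wrist','chk'); print(S(),current_time())
G=[180,0,-173.4]; g=[.5498,-.1362]
bot.goto(g+[.17],G); bot.move_linear(g+[.080],velocity=.12); bot.hold(.1)
fz=lambda:np.mean([(bot.hold(.01),current_force()[2])[1] for _ in range(10)])
z=.080; b=fz()
while z>.0735:
    z-=.0005; bot.move_linear(g+[z],velocity=.02); q=fz()
    if q>b+2.5: break
print('z',z,b,q,current_position(),current_time())
bot.set_gripper(.05); bot.move_linear(g+[.20],velocity=.15)
print(current_time()); snap('wrist','end'); snap('top','topend')
a=cv2.imread('pics/end.png'); cv2.imwrite('pics/fin.png',np.hstack([cv2.resize(a,(400,300)),cv2.resize(cv2.imread('pics/chk.png'),(400,300))]))
```

```text
0.1184283096500999 47.65
z 0.075 -0.9715885534346939 4.684449456209716 [ 0.5498829 -0.1361703  0.0754642] 53.075
54.4333
```

View pics/fin.png

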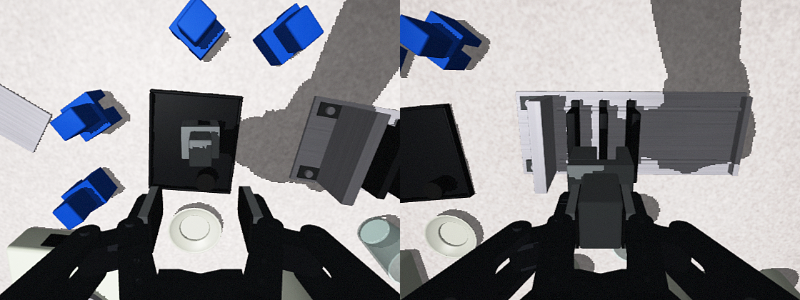

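The left half shows the gauge standing upright in the tray at about (200,145), with the blue look-alikes as they were. The right half shows three evenly spaced dividers at about x = 573, 603 and 632. I check the spacing numerically, then hand in.

Run:
```python
from h import *
c=np.load('pics/chk.npz'); f=c['frame'].max(2).astype(int)
for v in(146,150,165,190):
    e=[i for i in range(180,345) if (f[v,i]<50)!=(f[v,i-1]<50)]; print(v,[(i,round(1e3*S(ray(c,i,v,.072)),1)) for i in e])
print([round(1e3*S(ray(c,u,v,.075)),1) for u,v in ((i,165) for i in range(180,230) if abs(f[165,i]-f[165,i-1])>30)])
workorder.hand_in(); print(current_time())
```

```text
146 [(197, np.float64(54.4)), (198, np.float64(55.1)), (240, np.float64(87.4)), (251, np.float64(95.9)), (279, np.float64(117.4)), (290, np.float64(125.9)), (318, np.float64(147.4)), (329, np.float64(155.9))]
150 [(198, np.float64(54.9)), (199, np.float64(55.7)), (240, np.float64(87.3)), (251, np.float64(95.8)), (279, np.float64(117.4)), (290, np.float64(125.9)), (317, np.float64(146.8)), (329, np.float64(156.0))]
165 [(199, np.float64(54.8)), (200, np.float64(55.6)), (233, np.float64(81.4)), (252, np.float64(96.3)), (279, np.float64(117.4)), (291, np.float64(126.8)), (317, np.float64(147.2)), (337, np.float64(162.8))]
190 [(215, np.float64(66.1)), (216, np.float64(66.9)), (234, np.float64(81.3)), (252, np.float64(95.8)), (279, np.float64(117.4)), (291, np.float64(127.0)), (315, np.float64(146.3)), (335, np.float64(162.3))]
[np.float64(54.0), np.float64(54.7), np.float64(55.5)]
the job is handed in; nothing more can be done
the job is handed in; nothing more can be done
```

I set all three dividers in order with the gauge, stood it back upright in its tray and let go. The job was handed in at about 54.5 s of the 72 s allowed.

- **Contacts:** each contact showed as a force rise over the sliding force.

| Divider | Contact at (mm along rack) | Sliding force | Press over sliding |
|---|---|---|---|
| 1 | 77.2 | 5.0 N | about 3.8 N, on the rigid end plate |
| 2 | 113.0 | 6.8 N | about 0.9 N |
| 3 | 149.4 | 4.0 N | about 1.9 N |

- **Divider 2:** its draw ended at my travel limit rather than at the force threshold. Contact was just made and lightly pressed. I did not press again, so as not to shift divider 1.
- **Spacing:** the contact steps are 35.8 and 36.4 mm against 36 mm. I put the ±0.4 mm down to the gauge tilting slightly under the different sliding forces. The last picture puts the divider tops at about 86, 122 and 157.6 mm, with the end plate at about 55 mm. That is within 1 mm of right, about as fine as the picture can show.
- **Gauge and bystanders:** the last picture shows the gauge upright in the tray and the blue look-alikes undisturbed. The stopper was not clearly visible in it, so I did not separately confirm that it had not moved.

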